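# Seat a collet chuck on the keys of the tightening stand and hold it down

## Robot

A 7-joint arm with a two-finger parallel gripper is mounted at the origin on the work surface. World frame = base frame: x ahead of the robot, y to its left, z up, the work surface at z = 0. Lengths are in m, angles in rad, forces in N, time in s.
With the tool pointing down it reaches from about 0.4 to 0.85 m from the base axis. Payload 10.4 kg.
Tool frame: the origin (TCP) lies on the centre line of the jaws, within the pads' length; the fingertips stand 8 mm ahead of it and the grasp point (between the pads) lies 11 mm behind it (r.finger_overhang is the distance from the TCP to the fingertips, in m); z points along the fingers, y is the line along which they close (so a half turn about z gives the same grasp; the last joint's range is limited). The gripper opens to 87 mm and grips with 3 to 60 N. Pads are 19 mm wide; open, the fingers measure 117 mm over their backs; the gripper's body (75 mm by 190 mm) begins 51 mm behind the grasp point.
Start: joints at [-1.19, 0.332, -0.065, 1.46, 0.022, 1.35, -0.088], TCP at [0.246, 0.575, 0.231] pointing down, gripper open.
Joint ranges: [-2.6, 2.6], [-0.5, 2.12], [-1.47, 1.34], [0.16, 2.42], [-1.27, 4.41], [0.06, 2.06], [-2.6, 2.6]. Speed limits (rad/s): [2.22, 2.22, 2.79, 2.79, 3.14, 3.14, 3.14].

## Interface

Orientations are given as a unit quaternion [x, y, z, w].
In Python, from bench import r, vision gives the robot as it stands.
- The arm moves only by the tool drive_tool, never from a script. Its argument "series" is a list of rows, each a list of 2 entries, a list of its own where there are three numbers: the shift along the world's x, y, z in cm, then the turn about the world's z in degrees. A call has exactly 10 rows; each row shifts and turns the commanded pose from where the row before left it; what a row does not reach is not made up. A row lasts 1/8 s, in which the tool goes at most 62.5 mm and 10.7 degrees, less where a joint would pass 70% of its speed; a pose out of reach is approached as far as the arm can. A call with a gripper value outside its range is refused whole. "hand" is the closure, from 0 (fully open) to 1 (shut), set as the call begins (left out, the last holds). The fingers move at their own pace and stop on an object; "newtons" is the grip in N (left out, the last holds). Time passes only in rows, so rows that do not move let the fingers close, or fill a call up. It gives the time, the measured TCP pose, the force, the opening and the grip force at its end, in the units of the state.
- r.read_state(): the state, without advancing time (a new reading comes with each control period).
- vision.camera(name): name is "side" or "top"; returns a dict with "color" (420x560x3 uint8, red, green, blue), "intrinsics" (3x3 intrinsics, pixels), "k1" (the pictures are not rectified: a ray, as slopes to the right and down, at radius r is drawn at 1 + k1 r^2 times it, then the intrinsics apply), "R" (3x3) and "t" (3): a world point X has camera coordinates R X + t. Camera axes: x right, y down, z forward; pixel columns grow to the right and rows downward; lengths in m; the calibration is good to about 2 mm. A picture is of the moment at which its call begins. There is no depth.
- r.close_job(): hands the job in; it is judged then, once.
The state is a dict: "time": time; "joint_positions": joint angles; "joint_vel": joint speeds; "joint_torque": joint torques, N m; "ee_pos": TCP position; "eef_rot": TCP orientation; "ft_force": force on the tool from outside, world axes, zero at the start; "torque": the same for the moment, N m; "width": finger opening in m; "grip_force": force on a finger pad.
Only numpy, scipy, OpenCV 4.12 (cv2) and the standard library are available. Lean on these libraries where they do the work, as an engineer would, in place of code of your own. Each camera call takes 0.05 s, during which the arm holds its last target. There are 200 camera calls.

## Task

Take the collet chuck that has no cutter in it out of the wooden tool rack, set it taper first into the bore of the tightening stand, turning it until its two drive slots mesh with the stand's two keys, and slide it fully home. The stand's spring plunger wants to push it up again, so finish still gripping the chuck and holding it pressed flush on the stand, ready for a workmate to turn the clamp screw. Leave the other two tools standing in the rack.

Things in the scene. Friction and masses are not known exactly. Their poses are not given: they have to be found in the camera images.
- chuck: Collet chuck to seat: steel, no cutter in it, loose, 0.85 kg (varies 10 percent), upright (z up) in one of the rack's holes, any yaw. Origin: centre of the flange's underside. Below it a taper 32 mm long, 48 mm in diameter at the flange, 44 mm low down, bevelled to 39 mm at its end. Above it the flange, 63 mm in diameter, 26 mm high; then a neck 39 mm in diameter; then the nut.
- nut (a point): Middle of the chuck's round collet nut, 63 mm above the chuck's origin, axes as the chuck's. The nut is 42 mm in diameter and 22 mm high, flat on top with nothing above it: grip it here, from any side.
- slot (a point): Outer lower edge of the drive slot at the chuck's +x side, 31.5 mm from its axis, level with its origin. A second, like slot is at its -x side, so half a turn makes no difference. Each slot is 18 mm wide, cut 9.5 mm deep into the flange's rim and open through the flange's whole height.
- stand: Tightening stand: fixed aluminium block 100 mm (x) by 96 mm (y), 60 mm high, with 12 mm low feet reaching to y = +78 and -78 mm. Origin: centre of its underside; place and yaw vary. A round bore 51 mm in diameter, 50 mm deep, in the middle of its top face; two keys on that face at +x and -x. A black star grip of the clamp screw stands 40 mm out of its +y face, its top 62 mm above the bench.
- key (a point): Middle of the top of the stand's +x key, 29 mm from the bore axis, 10 mm above the top face. A like key stands at -x. Each is steel, from 26.5 to 43.5 mm from the bore axis, 15 mm wide (along y), 10 mm high, its top edges bevelled 2 mm. The chuck goes home only with a key in each slot: chuck x along the stand's +x or -x.
- seat (a point): Centre of the stand's top face on the bore axis, 60 mm above the bench, axes as the stand's: where the chuck's origin is when it is home, flange flat on the face.
- plunger (a joint): Spring plunger in the bore, a brass disc 28 mm in diameter, its top 18 mm below the top face when free. Value in m, growing as it is pressed down: 0 free, 0.014 with the chuck home. It pushes up with 12.6 N at 0, 18.9 N at 0.014: a chuck let go stands on it, flange 14 mm above the face and 4 mm above the keys, free to turn. Pressing home takes about 10 N besides the chuck's weight.
- rack: Fixed hardwood block 96 mm (x) by 324 mm (y), 45 mm high, with three through holes 51 mm in diameter at y = -105, 0 and +105 mm in its frame; a tool stands in each, taper in the hole, flange on the top. Origin: centre of its underside; place and yaw vary, and which tool is in which hole.
- cutter_tool: Another tool, to be left in the rack: the same holder and nut, with a straight cutter 16 mm in diameter up to 130 mm above its origin. Origin as the chuck's.
- head_tool: Another tool, to be left in the rack: the same holder, with an aluminium cutter head 60 mm in diameter from 53 to 93 mm above its origin and a small cap to 99 mm. Origin as the chuck's.
Mind the look-alikes: they are no part of the job. What is shaped like the chuck but blue, purple or yellow is not meant.

How it is judged:
On the way:
1. the chuck has been lifted out of the rack in the gripper (height (world z) of chuck above 0.085 m and contact force between the fingers and chuck above 1 N), for 0.2 s.
At the end, for the whole second after the job is handed in: Chuck upright, at rest, flange within 2 mm of the stand's top face and 3 mm of the bore axis, slots on the keys (0.12 rad), plunger pressed over 12 mm, gripper still on the chuck (over 2 N); the other two tools upright in the rack, within 10 mm of their start (z of chuck in the frame of seat below 0.002 m and horizontal distance between chuck and seat below 0.003 m and angle between the x axis of chuck and the x axis of seat, either way round below 0.12 rad and angle between chuck's own z axis and vertical below 0.05 rad and value of joint plunger above 0.012 m and contact force between the fingers and chuck above 2 N and linear speed of chuck below 0.02 m/s and distance of each of cutter_tool, head_tool from where it was at the start of the episode below 0.01 m and angle between each of cutter_tool, head_tool's own z axis and vertical below 0.1 rad); the arm keeps its last pose, push and grip.
It fails at once if another tool is knocked over or lifted out of the rack (distance of any of cutter_tool, head_tool from where it was at the start of the episode above 0.02 m).
It also fails if it takes over 45 s, if anything falls off the work surface, if the arm or the gripper's body presses on something with over 40 N, if the wrist force passes 120 N, or if a joint passes its speed limit or range.

## Working session

There is one attempt and no reset: what is moved stays moved. The work goes in short steps, Python scripts to look and compute and a tool call to move; the robot and the scene stay as the last step left them, time stands still between calls to the robot, and variables do not carry over. Pictures are saved under pics/ and viewed, at most 10 in all, crops included, and the job is handed in when it is done.

Besides the shell and the picture viewer there is one more tool, called as name(argument=value, ...) on one line, values as JSON. drive_tool: Moves the arm, as the interface text tells. Its arguments: {"type":"object","properties":{"series":{"type":"array"},"hand":{"type":"number"},"newtons":{"type":"number"}},"required":["series"]}

```bash
mkdir -p pics
cat > h.py <<'E'
import numpy as np, cv2
from bench import r, vision
def ray(c,u,v):
    K=np.array(c["intrinsics"]); k=c["k1"]
    d=np.array([(u-K[0,2])/K[0,0],(v-K[1,2])/K[1,1]]); s=d.copy()
    for _ in range(20): s=d/(1+k*(s@s))
    R=np.array(c["R"]);t=np.array(c["t"])
    return -R.T@t, R.T@np.array([s[0],s[1],1])
def onz(c,u,v,z):
    o,d=ray(c,u,v); return o+d*(z-o[2])/d[2]
def proj(c,X):
    p=np.array(c["R"])@np.array(X)+np.array(c["t"]); s=p[:2]/p[2]; s=s*(1+c["k1"]*(s@s)); K=np.array(c["intrinsics"])
    return K[0,0]*s[0]+K[0,2],K[1,1]*s[1]+K[1,2]
def save(n,im): cv2.imwrite(n,cv2.cvtColor(im,cv2.COLOR_RGB2BGR))
E
python3 - <<'E'
from h import *
for n in("side","top"):
    c=vision.camera(n); save(f"pics/{n}0.png",c["color"]); print(n,c["intrinsics"],c["k1"],-np.array(c["R"]).T@c["t"],c["R"])
s=r.read_state();print(s["time"],s["ee_pos"],s["eef_rot"],s["ft_force"],s["width"])
E
```

```text
side [[482.87755456   0.         276.37242623]
 [  0.         482.87755456 209.23792466]
 [  0.           0.           1.        ]] -0.03765047284183758 [ 0.10331497 -0.38337184  0.79552432] [[ 0.73721276 -0.67548541  0.01538858]
 [-0.51570767 -0.57725724 -0.63310321]
 [ 0.43653515  0.45879576 -0.77391441]]
top [[431.0391225    0.         279.91238017]
 [  0.         431.0391225  214.95156533]
 [  0.           0.           1.        ]] -0.04393823852538766 [0.35837501 0.05403278 1.00780732] [[ 0.02346809 -0.99965772  0.01156291]
 [-0.99030271 -0.02482955 -0.13668955]
 [ 0.13692986 -0.00824294 -0.99054645]]
0.1 [0.24545184 0.57442721 0.22983738] [ 2.00527381e-01  9.79687892e-01 -6.28373214e-04 -9.75693254e-05] [ 0.24711568 -0.70920845  0.0809575 ] 0.08729395181151908
```

View pics/top0.png

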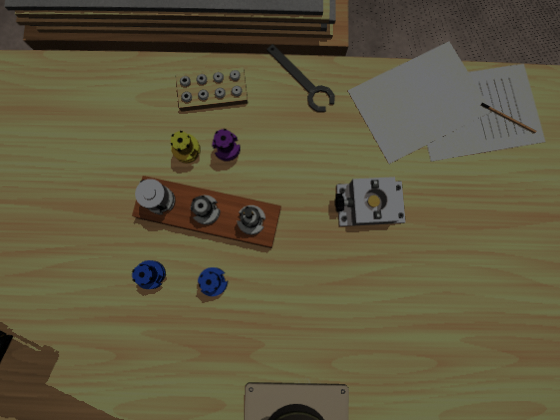

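View pics/side0.png

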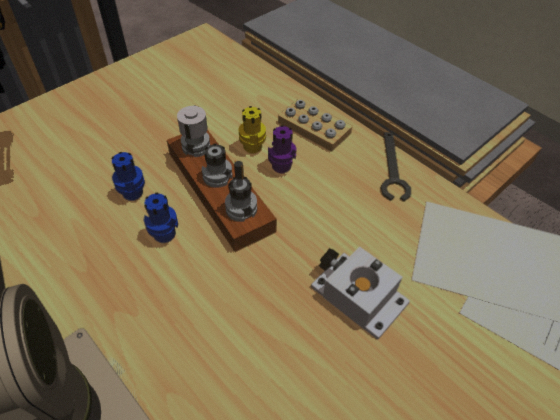

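The top view shows three tools in the rack: the head tool at (154,195), a bare nut at (204,207) and a tool with a cutter at (251,218). The side view has them at (193,130), (216,162) and (240,195). The blue, purple and yellow copies stand off the rack. The middle tool has no cutter, so it fits. The stand is at top (375,201), side (363,285). I'll confirm with one enlarged crop.

Run:
```python
from h import *
t=cv2.imread("pics/top0.png"); s=cv2.imread("pics/side0.png")
f=lambda im,x,y,w,h:cv2.resize(im[y:y+h,x:x+w],(400,300),interpolation=cv2.INTER_CUBIC)
g=np.vstack([np.hstack([f(t,164,177,80,60),f(t,330,167,80,60)]),np.hstack([f(s,180,135,80,60),f(s,313,240,112,84)])])
g=np.clip(g.astype(float)*1.5,0,255).astype(np.uint8)
cv2.imwrite("pics/crop1.png",g)
```

```text
(no output)
```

View pics/crop1.png

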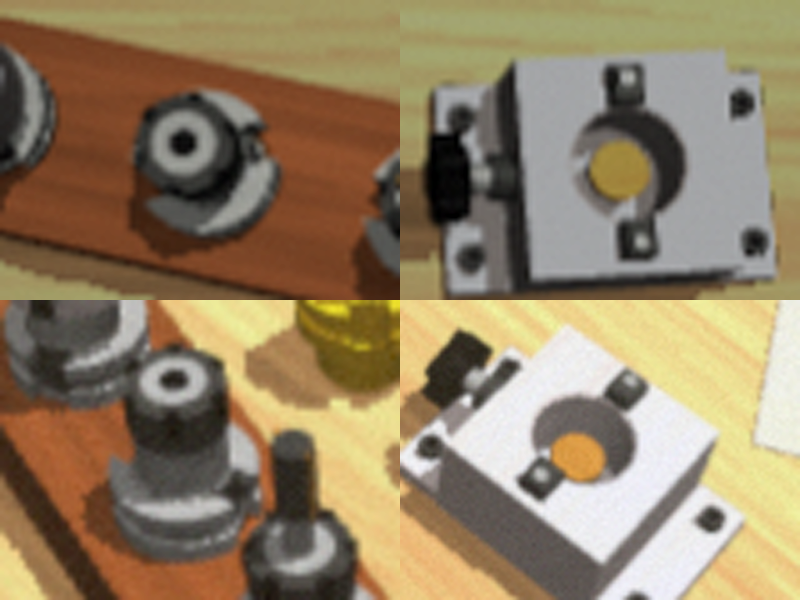

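The crop confirms it: the middle tool is a bare steel nut with an open collet. Its one visible slot faces right in the top view, at about (215,206). The stand's keys are at top (375,183) and (377,214).

```bash
cat > m.py <<'E'
from h import *
from scipy.spatial.transform import Rotation as Ro
ct=vision.camera("top"); cs=vision.camera("side")
T=lambda x,y,ox,oy,k=5:((x+.5)/k-.5+ox,(y+.5)/k-.5+oy)
def tri(a,b):
    o1,d1=ray(ct,*a);o2,d2=ray(cs,*b)
    s=np.linalg.lstsq(np.c_[d1,-d2],o2-o1,rcond=None)[0]
    return (o1+s[0]*d1+o2+s[1]*d2)/2,np.linalg.norm(o1+s[0]*d1-o2-s[1]*d2)
np.set_printoptions(precision=4,suppress=True)
a=T(183,143,164,177);b=T(175,78,180,135)
print("nut top",onz(ct,*a,.119),onz(cs,*b,.119),tri(a,b))
n=(onz(ct,*a,.119)+onz(cs,*b,.119))/2
for z,c,p in((.071,ct,T(262,145,164,177)),(.071,cs,T(243,183,180,135))):
    q=onz(c,*p,z)-n; print("slot",q,np.degrees(np.arctan2(q[1],q[0])))
k1=onz(ct,*T(227,82,330,167),.07);k2=onz(ct,*T(237,238,330,167),.07)
print("top keys",k1,k2,(k1+k2)/2,np.degrees(np.arctan2(*(k1-k2)[1::-1])),np.linalg.norm(k1-k2))
print("bore top",onz(ct,*T(229.5,165,330,167),.06))
k=400/112
k1=onz(cs,*T(229,84,313,240,k),.07);k2=onz(cs,*T(143,174,313,240,k),.07)
print("side keys",k1,k2,(k1+k2)/2,np.degrees(np.arctan2(*(k1-k2)[1::-1])),np.linalg.norm(k1-k2))
print("bore side",onz(cs,*T(184,143,313,240,k),.06))
# rack direction from other tools' pixels
h=onz(ct,152,193,.144);print("head",h,"rack dir",np.degrees(np.arctan2(*(h-n)[1::-1])),np.linalg.norm((h-n)[:2]))
s=r.read_state();print(s["ee_pos"],Ro.from_quat(s["eef_rot"]).as_matrix())
E
python3 m.py
```

```text
nut top [0.4976 0.2134 0.119 ] [0.4959 0.2133 0.119 ] (array([0.4972, 0.214 , 0.1178]), np.float64(0.0014289473157304514))
slot [ 0.0084 -0.0261 -0.048 ] -72.24581571021636
slot [ 0.0096 -0.0258 -0.048 ] -69.60880284799222
top keys [ 0.5652 -0.1641  0.07  ] [ 0.4951 -0.168   0.07  ] [ 0.5302 -0.1661  0.07  ] 3.191753883301881 0.07029623319725085
bore top [ 0.5295 -0.1673  0.06  ]
side keys [ 0.5623 -0.1648  0.07  ] [ 0.4917 -0.1703  0.07  ] [ 0.527  -0.1676  0.07  ] 4.429433582670627 0.07085582530510737
bore side [ 0.5253 -0.1693  0.06  ]
head [0.5164 0.3086 0.144 ] rack dir 78.32877596424728 0.09724003951863104
[0.2455 0.5745 0.2301] [[-0.9196  0.393  -0.0003]
 [ 0.393   0.9196 -0.0008]
 [-0.0001 -0.0008 -1.    ]]
```

drive_tool(series=[[[2.5,-3.6,0],-8],[[2.5,-3.6,0],-8],[[2.5,-3.6,0],-8],[[2.5,-3.6,0],-8],[[2.5,-3.6,0],-8],[[2.5,-3.6,0],-8],[[2.5,-3.6,0],-8],[[2.5,-3.6,0],-8],[[2.5,-3.6,0],-8],[[2.6,-3.7,0],-7]], hand=0)

```text
time: 1.45
ee_pos: [0.4971, 0.2126, 0.2306]
eef_rot: [0.779, 0.627, 0.0, -0.0]
ft_force: [0.3, 0.2, -0.1]
width: 0.0871
grip_force: 0.0
```

```bash
cat > st.py <<'E'
from h import *
from scipy.spatial.transform import Rotation as Ro
np.set_printoptions(precision=4,suppress=True)
s=r.read_state();M=Ro.from_quat(s["eef_rot"]).as_matrix()
print(s["time"],s["ee_pos"],"yaw_y",np.degrees(np.arctan2(M[1,1],M[0,1])),"z",M[:,2],"F",s["ft_force"],s["torque"],s["width"],s["grip_force"],s["joint_positions"])
E
python3 st.py
```

```text
1.45 [0.4971 0.2126 0.2306] yaw_y -12.366179346382925 z [ 0.0001  0.0001 -1.    ] F [ 0.3363  0.1762 -0.1089] [-0.0674  0.0824 -0.0141] 0.08705026479543944 0.0 [-0.7949  0.1419  0.3394  1.7034 -0.0489  1.3044 -0.6616]
```

drive_tool(series=[[[0,0.1,-2],0],[[0,0,-2],0],[[0,0,-2],0],[[0,0,-2],0],[[0,0,-2],0],[[0,0,-1.5],0],[[0,0,-1],0],[[0,0,-0.8],0],[[0,0,0],0],[[0,0,0],0]])

```text
time: 2.7
ee_pos: [0.4969, 0.2149, 0.0981]
eef_rot: [0.778, 0.628, 0.0, 0.0]
ft_force: [0.5, -0.5, 0.3]
width: 0.0868
grip_force: 0.0
```

drive_tool(series=[[[0,0,0],0],[[0,0,0],0],[[0,0,0],0],[[0,0,0],0],[[0,0,0],0],[[0,0,0],0],[[0,0,0],0],[[0,0,0],0],[[0,0,0],0],[[0,0,0],0]], hand=1, newtons=45)

```text
time: 3.95
ee_pos: [0.4967, 0.2147, 0.0976]
eef_rot: [0.778, 0.628, 0.0, 0.0]
ft_force: [2.3, 0.0, -1.2]
width: 0.0398
grip_force: 45.0
```

```bash
python3 st.py
```

```text
3.95 [0.4967 0.2147 0.0976] yaw_y -12.138937262916517 z [ 0.0004  0.     -1.    ] F [ 2.324   0.0198 -1.2384] [-0.1538 -0.5103 -0.0463] 0.039779367725615765 44.9997428432107 [-0.7765  0.2689  0.3256  1.8558 -0.099   1.0322 -0.6228]
```

drive_tool(series=[[[0,0,0.5],0],[[0,0,1],0],[[0,0,1.5],0],[[0,0,2],0],[[0,0,2],0],[[0,0,2.5],0],[[0,0,2.5],0],[[0,0,2.5],0],[[0,0,2.5],0],[[0,0,1.4],0]])

```text
time: 5.2
ee_pos: [0.4968, 0.2148, 0.2836]
eef_rot: [0.778, 0.628, 0.001, 0.0]
ft_force: [1.2, -0.0, -8.9]
width: 0.0396
grip_force: 45.0
```

drive_tool(series=[[[0.3,-3.8,0],7.5],[[0.3,-3.8,0],7.5],[[0.3,-3.8,0],7.5],[[0.3,-3.8,0],7.5],[[0.3,-3.8,0],7.5],[[0.3,-3.8,0],7.5],[[0.3,-3.8,0],7.5],[[0.3,-3.8,0],7.5],[[0.3,-3.8,0],7.5],[[0.4,-4.0,0],7]])

```text
time: 6.45
ee_pos: [0.5273, -0.1681, 0.2817]
eef_rot: [0.237, 0.972, 0.0, -0.0]
ft_force: [1.1, -0.3, -8.7]
width: 0.0397
grip_force: 45.0
```

```bash
python3 st.py
python3 - <<'E'
from h import *
for n in("side","top"):
    c=vision.camera(n); save(f"pics/{n}1.png",c["color"])
    s=r.read_state();print(n,proj(c,s["ee_pos"]),proj(c,[.528,-.168,.06]))
E
```

```text
6.45 [ 0.5273 -0.1681  0.2817] yaw_y 62.63110972186511 z [-0.0002  0.0006 -1.    ] F [ 1.0805 -0.3186 -8.6851] [-0.0466 -0.1528  0.0748] 0.03974166832716579 44.99952765181661 [-0.3267  0.1572  0.6276  1.6035 -0.0938  1.4116  1.4031]
side (np.float64(392.37965012450206), np.float64(199.78492127736874)) (np.float64(364.61866992032157), np.float64(278.3088400497368))
top (np.float64(408.2395193204918), np.float64(179.47086029067725)) (np.float64(375.8313852736333), np.float64(200.26698654845657))
```

View pics/side1.png

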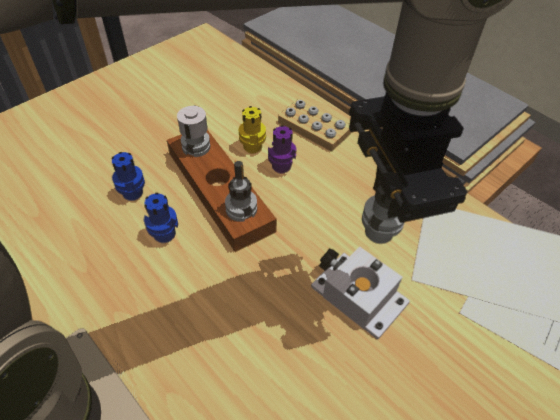

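The chuck is held upright over the stand at side (383,215), and the other two tools are undisturbed. Next I'll lower it to just above the keys and take a close look.

drive_tool(series=[[[0,0,-2],0],[[0,0,-2],0],[[0,0,-2],0],[[0,0,-2],0],[[0,0,-2],0],[[0,0,-1],0],[[0,0,-0.5],0],[[0,0,-0.4],0],[[0,0,0],0],[[0,0,0],0]])

```text
time: 7.8
ee_pos: [0.5278, -0.1673, 0.163]
eef_rot: [0.239, 0.971, 0.0, 0.0]
ft_force: [-1.3, -0.8, -8.9]
width: 0.0403
grip_force: 45.0
```

```bash
python3 st.py
python3 - <<'E'
from h import *
f=[]
for n,x,y in(("side",330,205),("top",335,165)):
    c=vision.camera(n); save(f"pics/{n}2.png",c["color"])
    f.append(cv2.resize(c["color"][y:y+120,x:x+80],(400,600),interpolation=cv2.INTER_CUBIC))
save("pics/crop2.png",np.clip(np.hstack(f).astype(float)*1.5,0,255).astype(np.uint8))
E
```

```text
7.8 [ 0.5278 -0.1673  0.163 ] yaw_y 62.364807955402775 z [ 0.0007  0.     -1.    ] F [-1.3129 -0.7996 -8.9337] [-0.0215 -0.0648  0.0106] 0.0402536728198196 44.999965354800224 [-0.3036  0.2457  0.6123  1.7702 -0.1524  1.1726  1.4423]
```

View pics/crop2.png

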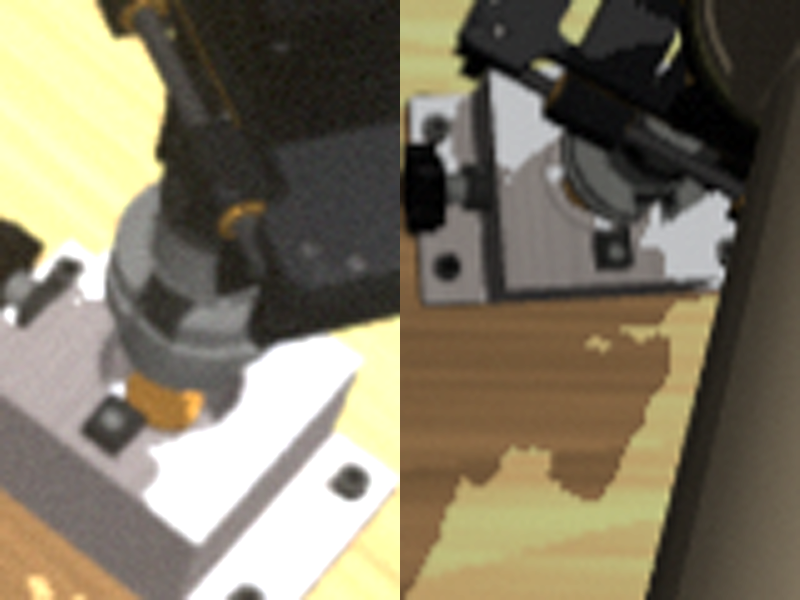

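The slot faces the near key: slot patch at side ≈ (362,265), key at side ≈ (352,289). Now I'll check the yaw and the axis numerically.

Run:
```python
from h import *
c=vision.camera("side"); s=r.read_state(); p=np.array(s["ee_pos"])
ax=p+[.001,-.0005,0]; zo=p[2]-.0526
def cp(X): u,v=proj(c,X); return np.round([(u-330+.5)*5-.5,(v-205+.5)*5-.5])
for (x,y) in((165,272),(163,303),(165,327)):
    z={272:zo+.026,303:zo+.013,327:zo}[y]
    u,v=(x+.5)/5-.5+330,(y+.5)/5-.5+205
    q=onz(c,u,v,z)-ax; print(q*1000,np.hypot(q[0],q[1])*1000,np.degrees(np.arctan2(q[1],q[0])))
for yaw in(-182,-176,-170):
    a=np.radians(yaw); ex=np.array([np.cos(a),np.sin(a),0]); ey=np.array([-ex[1],ex[0],0])
    print(yaw,[cp([ax[0],ax[1],zo+h]+.0302*ex+w*ey) for h in(0,.026) for w in(-.009,.009)])
print("flange left lim",min(cp([ax[0]+.0315*np.cos(t),ax[1]+.0315*np.sin(t),zo+.013])[0] for t in np.linspace(0,6.28,200)))
a=np.radians(3.8)
print("near key mid top",cp([.528-.035*np.cos(a),-.1675-.035*np.sin(a),.07]))
im=cv2.resize(c["color"][240:290,340:390],(600,600),interpolation=cv2.INTER_CUBIC)
save("pics/crop3.png",np.clip(im.astype(float)*1.8,0,255).astype(np.uint8))
```

```text
[-19.37457824   3.80619193 -26.6       ] 19.744907676311737 168.88561777526587
[-21.12886413   0.49416699 -39.6       ] 21.13464219233998 178.66019670404546
[-19.99897759  -2.05368333 -52.6       ] 20.104146828130304 -174.13688130864898
-182 [array([118., 321.]), array([158., 356.]), array([129., 278.]), array([170., 314.])]
-176 [array([124., 328.]), array([167., 361.]), array([135., 286.]), array([179., 318.])]
-170 [array([130., 336.]), array([176., 364.]), array([141., 293.]), array([189., 322.])]
flange left lim 111.0
near key mid top [117. 415.]
```

View pics/crop3.png

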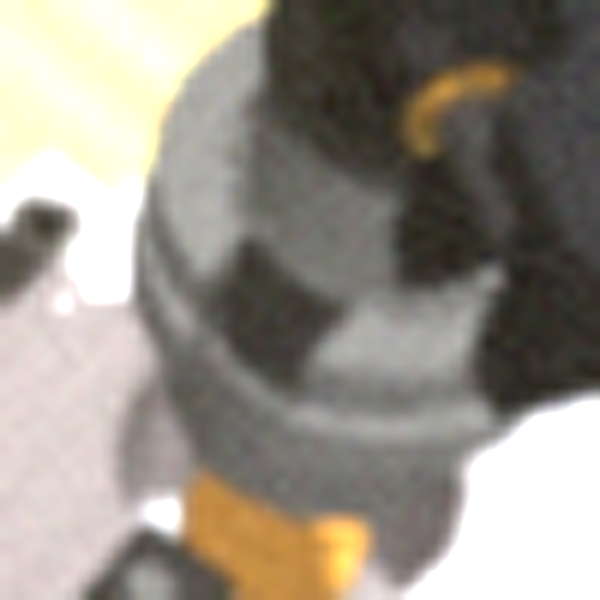

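Run:
```python
from h import *
c=vision.camera("side"); p=np.array(r.read_state()["ee_pos"]); ax=p+[.001,-.0005,0]; z=p[2]-.0526+.026
P=lambda x,y:onz(c,(x+.5)/12-.5+340,(y+.5)/12-.5+240,z)
for a,b in(((250,240),(335,298)),((205,298),(297,385))):
    A,B=P(*a),P(*b); m=(A+B)/2-ax; d=B-A
    print((A-ax)*1e3,(B-ax)*1e3,"mid yaw",np.degrees(np.arctan2(m[1],m[0])),"r",np.hypot(*m[:2])*1e3,"width",np.linalg.norm(d)*1e3,"normal yaw",np.degrees(np.arctan2(-d[0],d[1])))
im=c["color"][240:290,340:390].astype(float).mean(2)
print(im[18:36,14:32].astype(int))
```

```text
[-22.81019188   5.59450358 -26.6       ] [-21.29753583  -8.34075362 -26.6       ] mid yaw -176.43723015389506 r 22.09656948770785 width 14.017115306988167 normal yaw -173.8048655265314
[-34.41619398   3.48556547 -26.6       ] [-35.59433189 -13.96788366 -26.6       ] mid yaw -171.4846508739362 r 35.3954542509006 width 17.49316710517798 normal yaw 176.13829425846953
[[ 88 101  98  95  98  89  74  64  60  60  59  62  59  63  59  64  68  64]
 [ 79  95  98  97  95  84  68  62  63  63  60  63  61  65  62  65  67  64]
 [ 68  90  96 100  89  71  44  48  59  62  60  65  66  64  64  64  67  63]
 [ 62  79  94  91  80  57  43  35  50  60  64  63  64  65  64  64  66  67]
 [ 61  69  86  84  63  43  34  30  41  50  62  67  69  65  64  66  67  64]
 [ 65  63  69  64  50  35  31  33  34  36  47  60  70  70  69  67  64  63]
 [ 78  69  58  48  40  33  35  31  35  32  37  38  51  60  67  71  76  71]
 [ 89  77  58  43  41  32  32  30  33  32  34  36  35  41  52  73  85  83]
 [ 89  89  65  49  43  31  34  33  31  33  35  37  35  41  63  82  90  94]
 [ 74  83  69  54  47  35  33  32  31  33  37  35  44  59  79  95  95  95]
 [ 62  67  64  64  62  36  34  31  35  35  32  40  57  83  95  96  96  96]
 [ 57  59  65  72  74  53  35  34  34  34  35  49  74  91  95  96  97  92]
 [ 57  57  56  59  69  65  50  43  38  33  37  53  74  82  86  87  90  89]
 [ 52  53  54  55  61  71  71  60  44  39  39  51  65  69  69  70  75  77]
 [ 56  47  52  53  58  63  74  73  62  52  47  56  65  67  69  68  67  67]
 [ 58  50  55  52  57  57  59  70  73  70  68  72  75  68  67  66  66  67]
 [ 64  53  51  57  56  58  63  62  62  72  80  89  91  84  80  77  78  76]
 [ 75  56  54  58  55  59  59  58  60  65  74  82  88  90  92  94  94  93]]
```

drive_tool(series=[[[-0.05,0,-0.8],0],[[0,0,-0.8],0],[[0,0,-0.6],0],[[0,0,-0.4],0],[[0,0,-0.3],0],[[0,0,-0.2],0],[[0,0,-0.2],0],[[0,0,-0.2],0],[[0,0,0],0],[[0,0,0],0]])

```text
time: 9.25
ee_pos: [0.5271, -0.1672, 0.1276]
eef_rot: [0.239, 0.971, 0.0, 0.0]
ft_force: [0.3, 0.8, -9.3]
width: 0.0395
grip_force: 45.0
```

```bash
python3 st.py
python3 - <<'E'
from h import *
f=[]
for n,x,y in(("side",320,220),("top",335,165)):
    c=vision.camera(n)
    f.append(cv2.resize(c["color"][y:y+80,x:x+80],(400,400),interpolation=cv2.INTER_CUBIC))
save("pics/crop4.png",np.clip(np.hstack(f).astype(float)*1.7,0,255).astype(np.uint8))
E
```

```text
9.25 [ 0.5271 -0.1672  0.1276] yaw_y 62.366374017886855 z [ 0.0001  0.0001 -1.    ] F [ 0.2826  0.8457 -9.3388] [-0.0055 -0.0238 -0.0467] 0.03954809140132415 45.00002486631274 [-0.2912  0.2845  0.6031  1.8089 -0.1794  1.1029  1.463 ]
```

View pics/crop4.png

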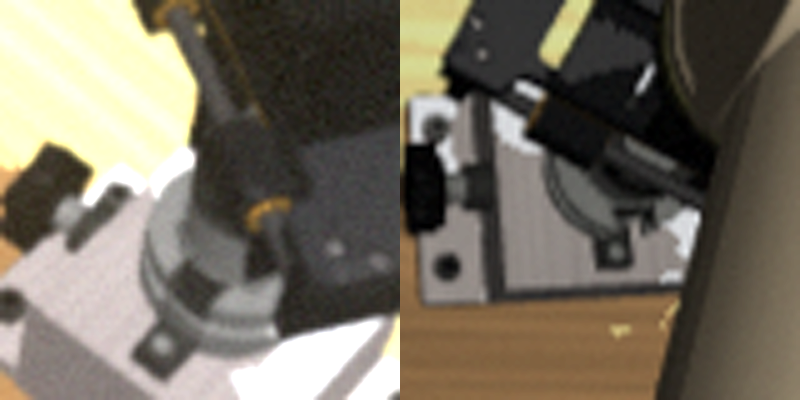

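The taper is in the bore with no side load. The slot at crop (195,285) lines up with the near key at (165,345). Now I'll press slowly.

drive_tool(series=[[[0,0,-0.1],0],[[0,0,-0.1],0],[[0,0,-0.1],0],[[0,0,-0.1],0],[[0,0,-0.1],0],[[0,0,-0.1],0],[[0,0,-0.1],0],[[0,0,-0.1],0],[[0,0,0],0],[[0,0,0],0]])

```text
time: 10.6
ee_pos: [0.5274, -0.1674, 0.1199]
eef_rot: [0.239, 0.971, 0.0, 0.0]
ft_force: [-1.3, 0.2, 6.7]
width: 0.0396
grip_force: 45.0
```

```bash
python3 st.py
```

```text
10.6 [ 0.5274 -0.1674  0.1199] yaw_y 62.36059853971707 z [ 0.0008 -0.0001 -1.    ] F [-1.326   0.1617  6.7186] [-0.0495  0.359  -0.003 ] 0.039550747599299774 44.999868739396334 [-0.2878  0.2942  0.6006  1.8161 -0.1864  1.087   1.4682]
```

The 16 N rise matches the spring alone, so the keys are in the slots. Continuing home with a firmer grip.

drive_tool(series=[[[0,0,-0.1],0],[[0,0,-0.1],0],[[0,0,-0.1],0],[[0,0,-0.1],0],[[0,0,-0.1],0],[[0,0,-0.1],0],[[0,0,-0.1],0],[[0,0,-0.1],0],[[0,0,0],0],[[0,0,0],0]], newtons=58)

```text
time: 11.85
ee_pos: [0.5278, -0.1674, 0.1127]
eef_rot: [0.239, 0.971, 0.0, 0.001]
ft_force: [-4.2, 1.5, 13.5]
width: 0.0392
grip_force: 58.0
```

```bash
python3 st.py
```

```text
11.85 [ 0.5278 -0.1674  0.1127] yaw_y 62.36000117807592 z [ 0.0017  0.0002 -1.    ] F [-4.1977  1.5046 13.5211] [ 0.1363  1.044  -0.0238] 0.03921647429768654 58.00167163833976 [-0.2844  0.3033  0.598   1.8225 -0.1934  1.0723  1.4735]
```

drive_tool(series=[[[-0.04,0,-0.05],0],[[0,0,-0.05],0],[[0,0,-0.05],0],[[0,0,-0.05],0],[[0,0,0],0],[[0,0,0],0],[[0,0,0],0],[[0,0,0],0],[[0,0,0],0],[[0,0,0],0]])

```text
time: 13.1
ee_pos: [0.5278, -0.1675, 0.1126]
eef_rot: [0.239, 0.971, 0.001, 0.001]
ft_force: [-11.5, 3.4, 33.5]
width: 0.0396
grip_force: 58.0
```

```bash
python3 st.py
python3 - <<'E'
from h import *
f=[]
for n,x,y in(("side",320,220),("top",335,165)):
    c=vision.camera(n)
    f.append(cv2.resize(c["color"][y:y+80,x:x+80],(400,400),interpolation=cv2.INTER_CUBIC))
f=np.vstack([np.hstack(f)]); save("pics/crop5.png",np.clip(f.astype(float)*1.7,0,255).astype(np.uint8))
E
```

```text
13.1 [ 0.5278 -0.1675  0.1126] yaw_y 62.35854744811221 z [ 0.0031  0.0009 -1.    ] F [-11.4506   3.4247  33.4585] [0.6149 2.5681 0.0028] 0.03962636824323156 57.99569936469197 [-0.2838  0.303   0.5979  1.8234 -0.1946  1.0707  1.4747]
```

View pics/crop5.png

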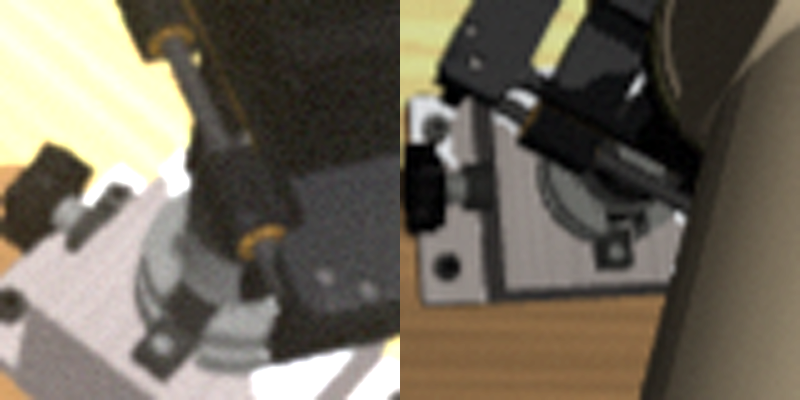

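The chuck is seated: key and slot are joined at crop (165,340). The TCP stopped hard at 0.1126 m, exactly the predicted home height, and the press is steady. Handing in.

```bash
python3 -c "
from bench import r
print(r.close_job())"
```

```text
the job is handed in; nothing more can be done
None
```

The empty chuck is seated in the stand with its slots on the keys, gripped and held pressed at the expected home height, and the job is handed in (no verdict was returned); the other two tools were not touched.

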